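Pull the dust filter with the hook

ROBOT

A 6-joint arm with a two-finger parallel gripper is mounted at the origin on the work surface; the furniture and walls round the work are solid. World frame = base frame: x ahead of the robot, y to its left, z up, the work surface at z = 0. Lengths are in mm, angles in rad, forces in N, time in s.
With the tool pointing down it reaches from about 275 to 875 mm from the base axis. Payload 12.5 kg.
Tool frame: the origin (TCP) lies between the finger pads; the fingertips stand 14 mm ahead of it and the grasp point (between the pads) lies 5 mm behind it; x points along the fingers, y is the direction in which the jaws open and shut, and the axes are right-handed (so a half turn about x gives the same grasp; the last joint's range is limited). The gripper opens to 85 mm and grips with 20 to 120 N. Pads are 22 mm wide; open, the fingers measure 114 mm over their backs; the gripper's body (76 mm by 85 mm) begins 54 mm behind the grasp point. The pads swing forward as they close: fully open they stand 13 mm farther back than shut.
Start: joints at [1.149, 0.351, 1.652, -0, 1.139, -0.085], TCP at [181.726, 519.096, 245.29] pointing down, gripper open.
Joint ranges: [-2.75, 2.75], [-0.79, 2.1], [0.01, 2.65], [-1.57, 4.71], [0.07, 3.14], [-2.87, 2.87]. Speed limits (rad/s): [2.22, 2.22, 2.79, 3.14, 3.14, 3.14].

INTERFACE

Orientations are given as a rotation vector (axis times angle).
In Python, from workcell import ctrl gives the robot as it stands.
- The arm moves only by the tool carry_out, never from a script. Its argument "targets" is a list of rows, each a list of 7 numbers: the closure in counts, from 0 (fully open) to 255 (shut), then the shift along the tool's x, y, z in cm, then the turn, a rotation vector about the tool's x, y, z in rad. In form: [[hand, dx, dy, dz, rx, ry, rz], ...]. A call has 1 to 20 rows; each row shifts and turns the commanded pose from where the row before left it, along the tool's axes as they then stand; what a row does not reach is not made up. A row lasts 1/8 s, in which the tool goes at most 62.5 mm and 10.7 degrees, less where a joint would pass 70% of its speed; a pose out of reach is approached as far as the arm can. A call is refused whole if a number of a shift passes 6.25 or a number of a turn 0.188, either way. A call with a gripper value outside its range is refused whole. The fingers move at their own pace and stop on an object; the grip force is fixed at half the most. Time passes only in rows, so rows that do not move let the fingers close. It gives the time, the measured TCP pose, the force and the opening at its end, in the units of the state.
- ctrl.get_state(): the state, without advancing time (a new reading comes with each control period).
- ctrl.camera(name): name is "side" or "top"; returns a dict with "frame" (420x560x3 uint8, blue, green, red), "fovy" (degrees; the focal length in pixels is half the picture's height over the tangent of half this angle, whatever the lens; pixels are square), "cx", "cy" (the principal point, pixels), "k1" (the pictures are not rectified: a ray, as slopes to the right and down, at radius r is drawn at 1 + k1 r^2 times it, then the intrinsics apply), "cam_to_world" (4x4, takes a point from camera to world coordinates). Camera axes: x right, y down, z forward; pixel columns grow to the right and rows downward; lengths in mm; the calibration is good to about 2 mm. A picture is of the moment at which its call begins. There is no depth.
- ctrl.sign_off(): hands the job in, once; it reports no verdict.
The state is a dict: "clock": time; "q": joint angles; "joint_vel": joint speeds; "joint_efforts": joint torques, N m; "ee_pos": TCP position; "ee_rot": TCP orientation; "force": force on the tool from outside, world axes, zero at the start; "moment": the same for the moment, N m; "finger_gap": finger opening in mm.
Only numpy, scipy, OpenCV 4.12 (cv2) and the standard library are available. Lean on these libraries where they do the work, as an engineer would, in place of code of your own. Each camera call takes 0.05 s, during which the arm holds its last target. There are 200 camera calls.

TASK

Change-over of the dust filter: turn the pot's latch knob anticlockwise to its stop so that the tongue clears the mouth, then take the hook from its rack, catch the wire loop of the filter down in the pot and draw the filter out. Set it down gently, standing upright on the floor of the tray's wide compartment beside the roll of tape, and hang the hook upright in its rack again, leaving the latch open. The filter is filthy, so let only the hook touch it, never the gripper, and do not shift the things lying about.

Things in the scene. Friction and masses are not known exactly. Their poses are not given: they have to be found in the camera images.
- dust_pot: Fixed bare-metal filter pot, open at the top, on a dark foot plate. Origin: on the bore axis at bench level; z up. Height 120, outer radius 41 (44 at the rim), bore 70 across, bore floor 8 above the bench. A pillar 60 from the bore axis along +x of the pot carries the latch. Hose stubs stick out 60 to +y and -y at height 45.
- latch (a joint): Latch angle (rad) about its upright pillar: 0 with its tongue straight across the pot's mouth (pillar to -x of the pot), growing anticlockwise seen from above; open stop at 1.4. Starts at 0 to 0.35, stays where left, friction 0.05 N m. The tongue is 16 wide, reaches 76 from the pillar axis, 2 to 7 above the rim, and bars the mouth until swung aside.
- latch_grip (a point): Point on the latch's axis, in the black grip bar on top, 150 above the bench. The bar is 40 long (along x of this point, which turns with the latch), 12 thick (y), and spans 135 to 161 above the bench.
- filter_loop (a point): Top of the filter's wire loop (middle of the 4 thick wire). An arch like a house front over the filter's centre: legs 28 apart rise 18 from the filter's top, then slope together to a peak here, 30 above the filter's top. The loop lies in the y-z plane of this point (x is square to it, z up) and starts at any angle about the vertical.
- filter: Loose grey and paper filter cartridge, a short cylinder 60 across and 28 high, about 80 g, with the wire loop on top. It starts on the floor of the pot's bore, within 2 of its axis. Origin: centre of its underside; axes as for the loop, whose top is 58 above.
- hook_grip (a point): Centre of the hook tool's wooden handle (18 x 18 across x and y, 56 long along z), 143 above the tool's lowest point. A flange 26 across, 4 thick, has its underside 34 below; under it a steel shaft 6 thick on the same axis. Its foot (6 thick, middle line 140 below) runs to +x and turns up; tip 17 out, 11 above the lowest point. About 90 g. Starts in the rack, turned up to 0.5 rad.
- hook_seat (a point): The catch of the hook: middle of the top of its foot, between shaft and upturned tip (gap 8), 7 from the shaft axis along +x and 137 below the handle's centre. Axes as for the handle.
- rack_seat (a point): Hook's place on the fixed rack: between the fork's two prongs, at their top (136 above the bench). The slot is 14 wide along x of this point, open to -x, where the prongs end 16 away; closed end 40 away to +x. The flange lies on the prongs, shaft here. The foot does not pass the slot upward: lift the hook a little and move it out to -x; bring it in likewise. All of the rack is lower than this.
- tray: Fixed red plastic tray, floor top 3 above the bench, walls to 48. Origin: centre of its underside. Inside it measures x -144 to 144 and y -96 to 96; a divider 29 high along x at y = -30 parts the wide compartment (y -29 to 96) from the narrow one, which holds two driver bits.
- tape_centre (a point): Centre of the loose roll of masking tape, 104 across and 24 high, lying flat on the floor in the tray's wide compartment, anywhere along it; at one end or the other at least 90 of the compartment's length stays free.
- cork_centre (a point): Centre of the loose cork block (36 x 60 x 26), on the bench beside the pot. Leave it.
- measure_centre (a point): Centre of the loose yellow tape measure (35 x 72 x 62 high), on the bench beside the rack. Leave it.
- brown_centre (a point): Centre of the loose brown block (40 x 52 x 22), on the bench in front of the rack. Leave it.
Things that resemble listed ones, but are neither listed nor needed, are in the scene too. Leave any blue or turquoise look-alike of the filter alone.

How it is judged:
By the outcome, as a careful person would: the job done as asked, in the order asked, and still so for the second after the job is handed in, with the robot touching nothing.
It also fails if it takes over 72 s, if anything falls off the work surface, if the arm or the gripper's body presses on something with over 40 N, if the wrist force passes 120 N, or if a joint passes its speed limit or range.

## Working session

There is one attempt and no reset: what is moved stays moved. The work goes in short steps, Python scripts to look and compute and a tool call to move; the robot and the scene stay as the last step left them, time stands still between calls to the robot, and variables do not carry over. Pictures are saved under pics/ and viewed, on a budget of 10 in all, crops included, one or two more only if the job needs it, and the job is handed in when it is done.

Besides the shell and the picture viewer there is one more tool, called after "Emit:" as name(argument=value, ...), one argument or row to a line, values as JSON. carry_out: Moves the arm, as the interface text tells. Its arguments: {"type":"object","properties":{"targets":{"type":"array","items":{"type":"array","items":{"type":"number"}}}},"required":["targets"]}

```bash
mkdir -p pics; ls; cat > h.py <<'E'
import numpy as np, cv2
from workcell import ctrl
def cam(n): return ctrl.camera(n)
def K(c):
    f=210/np.tan(np.radians(c['fovy'])/2); return f
def proj(c,P):
    T=np.linalg.inv(np.array(c['cam_to_world'])); p=T[:3,:3]@np.array(P,float)+T[:3,3]
    s=p[:2]/p[2]; s=s*(1+c['k1']*(s@s)); return s*K(c)+[c['cx'],c['cy']]
def ray(c,u,v):
    d=(np.array([u,v])-[c['cx'],c['cy']])/K(c); s=d.copy()
    for _ in range(30): s=d/(1+c['k1']*(s@s))
    T=np.array(c['cam_to_world']); r=T[:3,:3]@np.array([s[0],s[1],1]); return T[:3,3],r
def atz(c,u,v,z):
    o,r=ray(c,u,v); return o+r*(z-o[2])/r[2]
def tri(c1,p1,c2,p2):
    o1,r1=ray(c1,*p1);o2,r2=ray(c2,*p2)
    r1/=np.linalg.norm(r1); r2/=np.linalg.norm(r2)
    t=np.linalg.lstsq(np.stack([r1,-r2],1),o2-o1,rcond=None)[0]
    a=o1+r1*t[0];b=o2+r2*t[1]; return (a+b)/2,np.linalg.norm(a-b)
E
python3 - <<'E'
from h import *
import pickle
s=ctrl.get_state(); print(s)
for n in('top','side'):
    c=cam(n); pickle.dump(c,open(n+'0.pkl','wb')); print(n,{k:v for k,v in c.items() if k!='frame'})
    cv2.imwrite(f'pics/{n}0.png',cv2.resize(c['frame'],(800,600),interpolation=cv2.INTER_CUBIC))
E
```

```text
pics
{'clock': 0.0, 'q': array([ 1.14940771e+00,  3.51232992e-01,  1.65245453e+00, -1.89715732e-05,
        1.13909262e+00, -8.46086146e-02]), 'joint_vel': array([ 0.00076765, -0.0002321 , -0.00049253, -0.00134337,  0.00117749,
        0.00140622]), 'joint_efforts': array([-9.41186772e-04, -5.06109881e+01, -2.91412032e+01, -2.30686073e-04,
        4.47474144e-03, -8.18978549e-06]), 'ee_pos': array([181.59745358, 518.80879523, 244.74862024]), 'ee_rot': array([ 0.26337436,  1.5548734 , -0.26519417]), 'force': array([ 0.76301596,  0.68831003, -0.46630107]), 'moment': array([-0.01112203, -0.02559552,  0.01999498]), 'finger_gap': 85.4693066402143}
top {'fovy': 42.79313380455125, 'cx': 282.40089834677224, 'cy': 206.13798924205193, 'k1': -0.1297690266793817, 'cam_to_world': array([[ 5.61221836e-04, -9.80880430e-01,  1.94610552e-01,
         2.21900081e+02],
       [-9.99997182e-01, -1.01551632e-04,  2.37196926e-03,
         1.34562225e+00],
       [-2.30685521e-03, -1.94611335e-01, -9.80877723e-01,
         1.34166423e+03],
       [ 0.00000000e+00,  0.00000000e+00,  0.00000000e+00,
         1.00000000e+00]])}
side {'fovy': 45.42468538456703, 'cx': 286.6187556139359, 'cy': 215.36531097540552, 'k1': 0.015987612942885494, 'cam_to_world': array([[ 9.33736810e-01, -1.29181494e-01,  3.33837853e-01,
        -2.07894347e+01],
       [-3.57343318e-01, -3.91120570e-01,  8.48133511e-01,
        -1.23872751e+03],
       [ 2.10076975e-02, -9.11228205e-01, -4.11365817e-01,
         7.38859436e+02],
       [ 0.00000000e+00,  0.00000000e+00,  0.00000000e+00,
         1.00000000e+00]])}
```

View pics/top0.png

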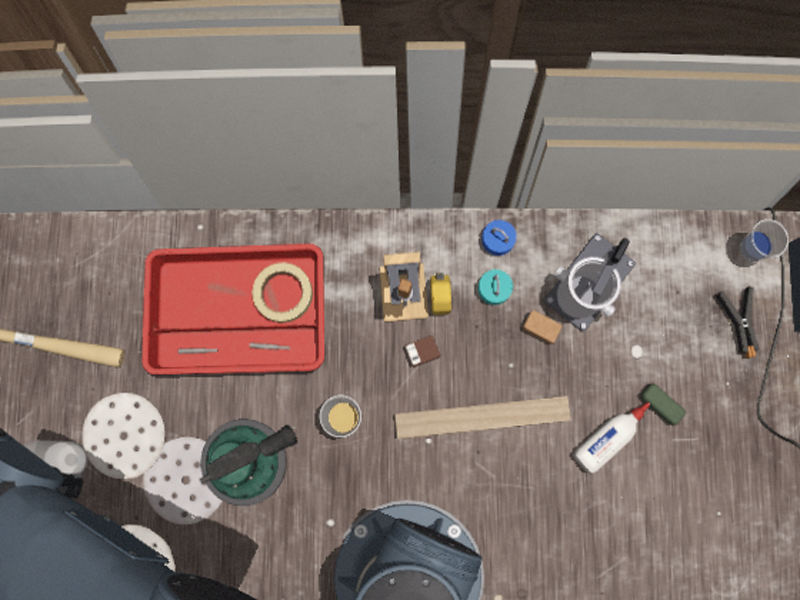

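View pics/side0.png

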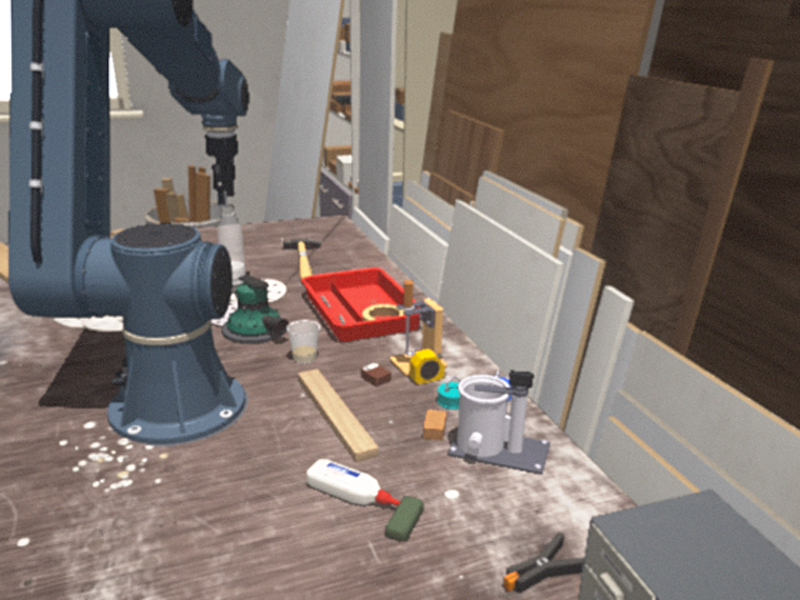

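The top view shows the pot at about (595,285), the rack with the hook at (403,290), the tape at (282,293) and the tray at (235,310), all in 800x600 scale. In the side view the hook handle is at (408,293) and the latch bar at (521,378). Next I'll make an enlarged composite.

```bash
cat >> h.py <<'E'
def crop(f,x,y,w,h,s,g):
    im=cv2.resize(f[y:y+h,x:x+w],(w*s,h*s),interpolation=cv2.INTER_CUBIC)
    for k in range(0,w):
        if (x+k)%g==0: cv2.line(im,(k*s,0),(k*s,5),(0,255,0),1); cv2.putText(im,str(x+k),(k*s,14),0,.33,(0,255,0),1)
    for k in range(0,h):
        if (y+k)%g==0: cv2.line(im,(0,k*s),(5,k*s),(0,255,0),1); cv2.putText(im,str(y+k),(6,k*s+4),0,.33,(0,255,0),1)
    return im
E
python3 - <<'E'
from h import *
import pickle
t=pickle.load(open('top0.pkl','rb'));s=pickle.load(open('side0.pkl','rb'))
a=crop(t['frame'],385,160,66,50+25,6,10)[:300*2]
a=crop(t['frame'],380,160,66,50+0,6,10) if 0 else crop(t['frame'],382,160,66,75,6,10)
b=crop(t['frame'],260,170,66,60,6,10)
A=crop(s['frame'],312,255,80,75,5,10)
B=crop(s['frame'],268,190,50,85,5,10)
def pad(i,w,h):
    o=np.zeros((h,w,3),np.uint8); o[:min(h,i.shape[0]),:min(w,i.shape[1])]=i[:h,:w]; return o
L=np.vstack([pad(a,400,600)])
# pic1: top pot + rack
cv2.imwrite('pics/c1.png',np.hstack([pad(a,400,460),pad(b,400,460)]))
cv2.imwrite('pics/c2.png',np.hstack([pad(A,405,430),pad(B,395,430)]))
E
```

```text
(no output)
```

View pics/c1.png

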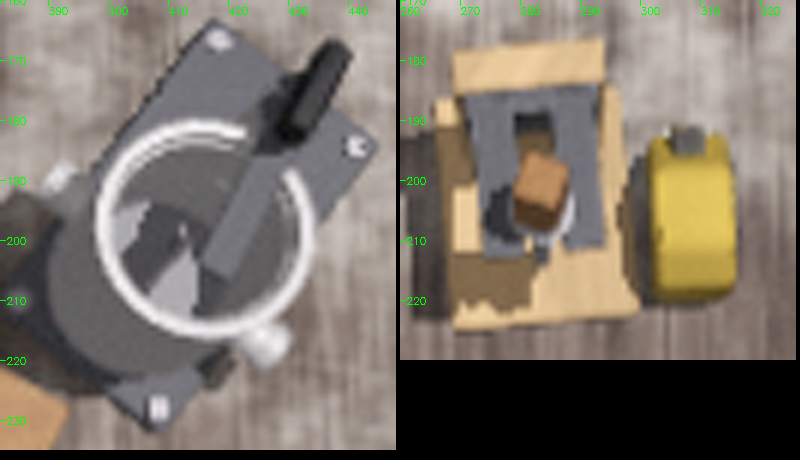

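View pics/c2.png

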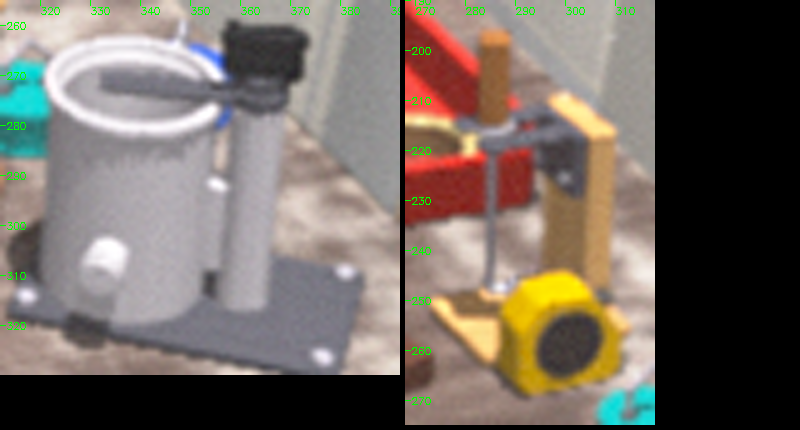

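The top crop shows the rim ring centred near (416.2,198), with the tongue across the mouth and the black bar running from (430,182) to (439,167). The handle top is at (283.5,198.7), and the prong ends are near (284,212). The side crop shows the bar at (364,265) and the handle spanning (286,197) to (285.6,215). I'll compute positions from these.

```bash
python3 - <<'E'
from h import *
import pickle
np.set_printoptions(precision=1,suppress=True)
t=pickle.load(open('top0.pkl','rb'));s=pickle.load(open('side0.pkl','rb'))
# rim ellipse by thresholding bright pixels in top
g=t['frame'].min(2); m=np.zeros_like(g); m[175:222,394:438]=(g[175:222,394:438]>200)
m=cv2.morphologyEx(m,cv2.MORPH_CLOSE,np.ones((3,3)))
n,l,st,_=cv2.connectedComponentsWithStats(m); k=1+np.argmax(st[1:,4]); ys,xs=np.where(l==k); print(st[k])
P=np.array([atz(t,x,y,120) for x,y in zip(xs,ys)])[:,:2]
from scipy.optimize import least_squares
r=least_squares(lambda p:np.hypot(P[:,0]-p[0],P[:,1]-p[1])-p[2],[550,-200,40],loss='soft_l1'); print('rim',r.x)
for nm,p,z in [('fp top',(417.8,163.3),8),('fp right',(445,184.7),8),('fp bot',(407.8,231.7),8),('tongue tip L',(382+205/6,160+262/6),125),('tip R',(382+232/6,160+278/6),127),
 ('bar near',(382+290/6,160+132/6),155),('bar far',(382+340/6,160+48/6),161),
 ('hand top',(283.5,198.7),198),('prong L end',(260+85/6,170+255/6),136),('prong R end',(260+205/6,170+246/6),136),('prong L back',(260+65/6,170+88/6),136),('prong R back',(260+200/6,170+88/6),136)]:
  print(nm,atz(t,*p,z))
print('hand top tri',tri(t,(283.5,198.7),s,(286,196.6)))
print('bar tri',tri(t,(382+316/6,160+88/6),s,(312+265/5,255+40/5)))
T=lambda u,v:(u/1.42857,v/1.42857)
for nm,p,z in [('tray TL',T(147,247),48),('TR',T(324,245),48),('BL',T(144,374),48),('BR',T(324,372),48),('tape',T(282,293),27),('div L',T(156,330),29),('div R',T(316,327),29),
 ('meas',T(440,295),62),('cork',T(542,326),26),('brown',T(424,350),22)]: print(nm,atz(t,*p,z))
# side rim
E
```

```text
[398 180  36  39 218]
rim [ 484.4 -309.5   41. ]
fp top [ 600.1 -347.5    8. ]
fp right [ 543.1 -416.2    8. ]
fp bot [ 420.6 -312.8    8. ]
tongue tip L [ 469.2 -308.   125. ]
tip R [ 462.5 -317.8  127. ]
bar near [ 514. -336.  155.]
bar far [ 545.8 -355.9  161. ]
hand top [465.4   1.7 198. ]
prong L end [446.3  23.1 136. ]
prong R end [449.8 -22.7 136. ]
prong L back [511.7  31.  136. ]
prong R back [511.7 -21.  136. ]
hand top tri (array([465. ,   1.9, 196.6]), np.float64(1.3176226042208405))
bar tri (array([ 531.2, -347.1,  155. ]), np.float64(0.4415040086028839))
tray TL [564.4 459.3  48. ]
TR [566.8 143.4  48. ]
BL [339.3 450.   48. ]
BR [344.7 138.9  48. ]
tape [485.4 218.   27. ]
div L [418.6 439.5  29. ]
div R [424.7 156.4  29. ]
meas [474.9 -57.9  62. ]
cork [ 426.9 -237.3   26. ]
brown [385.6 -31.2  22. ]
```

```bash
python3 - <<'E'
from h import *
import pickle
from scipy.optimize import minimize
np.set_printoptions(precision=3,suppress=True)
t=pickle.load(open('top0.pkl','rb'));s=pickle.load(open('side0.pkl','rb'))
S=6
def soft(c,x,y,w,h,f):
    im=cv2.resize(c['frame'][y:y+h,x:x+w],(w*S,h*S),interpolation=cv2.INTER_CUBIC).astype(float); return f(im)
hand=lambda im:((im[...,2]-im[...,0])>45)
def hull(c,P,x,y,w,h):
    p=np.array([proj(c,q) for q in P]); p=((p-[x-.5,y-.5])*S).astype(np.float32)
    hh=cv2.convexHull(p).astype(np.int32); m=np.zeros((h*S,w*S),np.uint8); cv2.fillConvexPoly(m,hh,1); return m>0
def box(cx,cy,yaw,z0,z1,a,b):
    R=np.array([[np.cos(yaw),-np.sin(yaw)],[np.sin(yaw),np.cos(yaw)]])
    return [[*(R@[i*a,j*b]+[cx,cy]),z] for i in(-1,1) for j in(-1,1) for z in(z0,z1)]
tw=(274,190,14,22); sw=(278,192,16,25)
# handle: mean-color contrast, flange grey shouldn't count
mt=soft(t,*tw,hand); ms=soft(s,*sw,hand); 
# keep the component through the handle
def comp(m,u,v,x,y):
    n,l=cv2.connectedComponents(m.astype(np.uint8)); k=l[int((v-y+.5)*S),int((u-x+.5)*S)]; return l==k
mt=comp(mt,283.5,200,*tw[:2]); ms=comp(ms,286,205,*sw[:2]); print(mt.sum()/36,ms.sum()/36)
def cost(p,full=0):
    B=box(p[0],p[1],p[2],142,198,9,9)
    a=(hull(t,B,*tw)^mt).sum(); b=(hull(s,B,*sw)^ms).sum()
    return (a,b) if full else a+b
for y in np.arange(-.6,.75,.1):
    r=min((minimize(lambda q:cost([q[0],q[1],y]),[465,2],method='Nelder-Mead',options=dict(initial_simplex=[[462,0],[468,0],[465,5]])) for _ in[0]),key=lambda r:r.fun); print(round(y,2),r.x,r.fun, cost([*r.x,y],1))
# bar
dark=lambda im:im.max(2)<62
tw2=(424,162,20,28); sw2=(353,255,24,20)
mt2=comp(soft(t,*tw2,dark),435,174,*tw2[:2]); ms2=comp(soft(s,*sw2,dark),364,265,*sw2[:2]); print(mt2.sum()/36,ms2.sum()/36)
def cost2(p):
    B=box(p[0],p[1],p[2],135,161,20,6); return (hull(t,B,*tw2)^mt2).sum()+(hull(s,B,*sw2)^ms2).sum()
for y in np.arange(-.9,-.2,.1):
    r=minimize(lambda q:cost2([q[0],q[1],y]),[531,-347],method='Nelder-Mead',options=dict(initial_simplex=[[528,-347],[534,-347],[531,-342]])); print(round(y,2),r.x,r.fun)
cv2.imwrite('pics/m.png',np.hstack([cv2.resize(i.astype(np.uint8)*255,(190,190)) for i in(mt,ms,mt2,ms2)]))
E
```

```text
71.66666666666667 199.25
-0.6 [463.086   2.134] 4917.0 (np.int64(1832), np.int64(3085))
-0.5 [463.375   2.444] 4863.0 (np.int64(1793), np.int64(3070))
-0.4 [463.524   2.135] 4860.0 (np.int64(1698), np.int64(3162))
-0.3 [463.501   2.801] 4773.0 (np.int64(1727), np.int64(3046))
-0.2 [462.491   2.323] 4821.0 (np.int64(1904), np.int64(2917))
-0.1 [461.99    3.073] 4806.0 (np.int64(2040), np.int64(2766))
-0.0 [462.286   3.583] 4828.0 (np.int64(2036), np.int64(2792))
0.1 [462.101   2.763] 4926.0 (np.int64(2112), np.int64(2814))
0.2 [461.328   1.398] 4953.0 (np.int64(2117), np.int64(2836))
0.3 [461.067   1.476] 4962.0 (np.int64(2183), np.int64(2779))
0.4 [462.152   1.312] 5044.0 (np.int64(2008), np.int64(3036))
0.5 [460.885   0.538] 5049.0 (np.int64(2195), np.int64(2854))
0.6 [461.142   1.528] 5026.0 (np.int64(2257), np.int64(2769))
0.7 [460.949   1.148] 5008.0 (np.int64(2250), np.int64(2758))
466.44444444444446 105.91666666666667
-0.9 [ 518.82  -357.735] 17967.0
-0.8 [ 519.377 -355.633] 17519.0
-0.7 [ 519.604 -356.413] 16990.0
-0.6 [ 520.816 -357.01 ] 16545.0
-0.5 [ 521.203 -356.883] 16282.0
-0.4 [ 519.996 -358.475] 16324.0
-0.3 [ 524.404 -356.591] 16278.0
```

```bash
python3 - <<'E'
from h import *
import pickle
t=pickle.load(open('top0.pkl','rb'));s=pickle.load(open('side0.pkl','rb'))
def box(cx,cy,yaw,z0,z1,a,b):
    R=np.array([[np.cos(yaw),-np.sin(yaw)],[np.sin(yaw),np.cos(yaw)]])
    return [[[*(R@[i*a,j*b]+[cx,cy]),z] for i,j in((-1,-1),(1,-1),(1,1),(-1,1))] for z in(z0,z1)]
def pan(c,x,y,w,h,S,B,col=(0,255,0)):
    im=cv2.resize(c['frame'][y:y+h,x:x+w],(w*S,h*S),interpolation=cv2.INTER_CUBIC)
    q=im.copy()
    if B is not None:
        P=np.array([[proj(c,p) for p in L] for L in B]); P=((P-[x-.5,y-.5])*S).astype(int)
        for L in P: cv2.polylines(q,[L],True,col,1)
        for a,b in zip(*P): cv2.line(q,tuple(map(int,a)),tuple(map(int,b)),col,1)
    return np.hstack([im,q])
H=box(465,1.8,-.35,142,198,9,9); B=box(531,-347.3,-.5,135,161,20,6)
r1=np.hstack([pan(t,273,190,20,27,10,H),pan(s,276,192,20,27,10,H)])
r2=np.hstack([pan(t,424,160,20,30,10,B),pan(s,354,252,20,30,10,B)])
cv2.imwrite('pics/o.png',np.vstack([r1,r2]))
E
```

```text
(no output)
```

View pics/o.png

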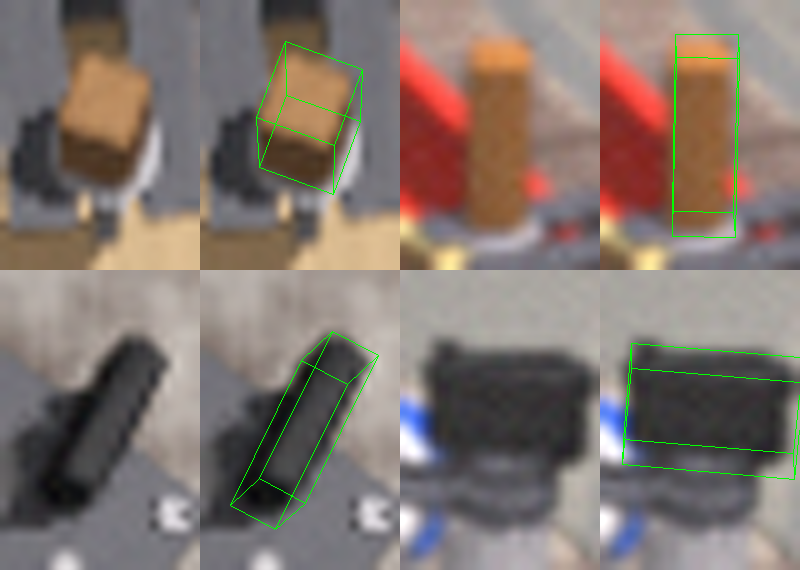

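The handle yaw reads about -0.38 and sits about 0.5 px left of the overlay. The bar yaw is about -0.49, so the latch is near 0.2, which agrees with the tongue reading. Next is a planner helper that turns target poses into rows.

```bash
cat >> h.py <<'E'
from scipy.spatial.transform import Rotation as Ro
def rotdown(a):
    y=np.array([np.cos(a),np.sin(a),0]); x=np.array([0,0,-1.]); return np.stack([x,y,np.cross(x,y)],1)
def yawof(R): return np.arctan2(R[1,1],R[0,1])
def plan(p0,a0,wps):
    """wps: (x,y,z,a,hand,nmin); print rows"""
    p=np.array(p0,float);a=a0
    for x,y,z,a1,h,n in wps:
        d=np.array([x,y,z])-p; k=max(n,int(np.ceil(max(np.linalg.norm(d)/58,abs(a1-a)/.18))))
        for i in range(k):
            dt=rotdown(a).T@(d/k); da=(a1-a)/(k-i)
            print([h]+[round(float(v)/10,2)+0. for v in dt]+[round(float(-da),3),0,0],end=',')
            # track with rounding
            p=p+rotdown(a)@(np.round(dt/10,2)*10); a+=round(da,3); d2=np.array([x,y,z])-p; d=d2*(k/(k-i-1)) if i<k-1 else d2
        print(' #',p.round(1),round(a,3))
E
python3 - <<'E'
from h import *
s=ctrl.get_state(); R=Ro.from_rotvec(s['ee_rot']).as_matrix(); print(R.round(3)); a=yawof(R); print('a',a,'a-q1+q6',a-s['q'][0]+s['q'][5],'a-q1-q6',a-s['q'][0]-s['q'][5])
E
```

```text
[[-0.     0.33   0.944]
 [-0.001  0.944 -0.33 ]
 [-1.    -0.001 -0.   ]]
a 1.2339955067275052 a-q1+q6 -1.8348250686583967e-06 a-q1-q6 0.1691926272995422
```

```bash
python3 - <<'E'
from h import *
plan([181.7,519.1,245.3],1.234,[(530.5,-346.5,240,-2.06,0,19),(530.5,-346.5,149,-2.06,0,4)])
E
```

```text
[0, 0.03, -3.69, 3.24, 0.173, 0, 0],[0, 0.03, -3.08, 3.83, 0.173, 0, 0],[0, 0.03, -2.38, 4.3, 0.173, 0, 0],[0, 0.03, -1.6, 4.64, 0.173, 0, 0],[0, 0.03, -0.78, 4.85, 0.173, 0, 0],[0, 0.03, 0.07, 4.91, 0.173, 0, 0],[0, 0.03, 0.91, 4.83, 0.174, 0, 0],[0, 0.03, 1.74, 4.59, 0.173, 0, 0],[0, 0.03, 2.5, 4.23, 0.174, 0, 0],[0, 0.03, 3.19, 3.73, 0.173, 0, 0],[0, 0.03, 3.79, 3.13, 0.174, 0, 0],[0, 0.02, 4.27, 2.42, 0.173, 0, 0],[0, 0.03, 4.63, 1.65, 0.174, 0, 0],[0, 0.02, 4.84, 0.82, 0.173, 0, 0],[0, 0.03, 4.91, -0.02, 0.174, 0, 0],[0, 0.02, 4.83, -0.87, 0.173, 0, 0],[0, 0.03, 4.61, -1.69, 0.174, 0, 0],[0, 0.02, 4.25, -2.46, 0.173, 0, 0],[0, 0.03, 3.77, -3.16, 0.174, 0, 0], # [ 530.5 -346.5  240. ] -2.06
[0, 2.27, 0.0, 0.0, -0.0, 0, 0],[0, 2.28, 0.0, 0.0, -0.0, 0, 0],[0, 2.27, 0.0, 0.0, -0.0, 0, 0],[0, 2.28, 0.0, 0.0, -0.0, 0, 0], # [ 530.5 -346.5  149. ] -2.06
```

Emit:
carry_out(
  targets=[
    [0, 0.03, -3.69, 3.24, 0.173, 0, 0],
    [0, 0.03, -3.08, 3.83, 0.173, 0, 0],
    [0, 0.03, -2.38, 4.3, 0.173, 0, 0],
    [0, 0.03, -1.6, 4.64, 0.173, 0, 0],
    [0, 0.03, -0.78, 4.85, 0.173, 0, 0],
    [0, 0.03, 0.07, 4.91, 0.173, 0, 0],
    [0, 0.03, 0.91, 4.83, 0.174, 0, 0],
    [0, 0.03, 1.74, 4.59, 0.173, 0, 0],
    [0, 0.03, 2.5, 4.23, 0.174, 0, 0],
    [0, 0.03, 3.19, 3.73, 0.173, 0, 0],
    [0, 0.03, 3.79, 3.13, 0.174, 0, 0],
    [0, 0.02, 4.27, 2.42, 0.173, 0, 0],
    [0, 0.03, 4.63, 1.65, 0.174, 0, 0],
    [0, 0.02, 4.84, 0.82, 0.173, 0, 0],
    [0, 0.03, 4.91, -0.02, 0.174, 0, 0],
    [0, 0.02, 4.83, -0.87, 0.173, 0, 0],
    [0, 0.03, 4.61, -1.69, 0.174, 0, 0],
    [0, 0.02, 4.25, -2.46, 0.173, 0, 0],
    [0, 0.03, 3.77, -3.16, 0.174, 0, 0],
    [0, 0, 0, 0, 0, 0, 0],
  ],
)

```text
clock: 2.6
ee_pos: [530.6, -348.9, 238.8]
ee_rot: [-1.945, 0.49, 1.946]
force: [0.1, 1.3, -0.2]
finger_gap: 85.7
```

Emit:
carry_out(
  targets=[
    [0, 2.27, 0, 0, 0, 0, 0],
    [0, 2.28, 0, 0, 0, 0, 0],
    [0, 0, 0, 0, 0, 0, 0],
  ],
)

```text
clock: 2.98
ee_pos: [529.7, -345.3, 192.9]
ee_rot: [-1.945, 0.483, 1.952]
force: [-0.2, 0.0, 0.0]
finger_gap: 85.5
```

```bash
python3 - <<'E'
from h import *
s=ctrl.get_state(); R=Ro.from_rotvec(s['ee_rot']).as_matrix(); print(s['ee_pos'],yawof(R),R[:,0],s['q'])
E
```

```text
[ 529.65265116 -345.30283422  192.93249248] -2.058650990505101 [-0.00295899  0.00233224 -0.9999929 ] [-6.51374345e-01  5.53936829e-01  1.47277275e+00  6.75230004e-05
  1.11865022e+00  1.40724578e+00]
```

Emit:
carry_out(
  targets=[
    [0, 2.2, 0, 0, 0, 0, 0],
    [0, 2.2, 0, 0, 0, 0, 0],
    [120, 0, 0, 0, 0, 0, 0],
    [255, 0, 0, 0, 0, 0, 0],
    [255, 0, 0, 0, 0, 0, 0],
    [255, 0, 0, 0, 0, 0, 0],
    [255, 0, 0, 0, 0, 0, 0],
  ],
)

```text
clock: 3.85
ee_pos: [531.1, -345.8, 151.5]
ee_rot: [-1.949, 0.485, 1.947]
force: [0.6, 7.2, 6.3]
finger_gap: 11.0
```

Emit:
carry_out(
  targets=[
    [255, -0.1, 0, 0, -0.12, 0, 0],
    [255, 0, 0, 0, -0.17, 0, 0],
    [255, 0, 0, 0, -0.17, 0, 0],
    [255, 0, 0, 0, -0.17, 0, 0],
    [255, 0, 0, 0, -0.17, 0, 0],
    [255, 0, 0, 0, -0.17, 0, 0],
    [255, 0, 0, 0, -0.14, 0, 0],
    [255, 0, 0, 0, -0.1, 0, 0],
    [255, 0, 0, 0, -0.06, 0, 0],
    [255, 0, 0, 0, 0, 0, 0],
  ],
)

```text
clock: 5.1
ee_pos: [531.1, -345.9, 151.6]
ee_rot: [1.766, 0.725, -1.762]
force: [3.5, 3.6, -2.1]
finger_gap: 10.6
```

```bash
python3 - <<'E'
from h import *
s=ctrl.get_state(); R=Ro.from_rotvec(s['ee_rot']).as_matrix(); print(s['ee_pos'],yawof(R),R[:,0],s['force'],s['moment'],s['finger_gap'])
E
```

```text
[ 531.10271378 -345.88780897  151.58784905] -0.7917592090059132 [ 0.00164165  0.00149049 -0.99999754] [ 3.45336375  3.60130965 -2.12133334] [ 0.59214966 -0.74964524 -1.38429201] 10.624265385510967
```

```bash
python3 - <<'E'
from h import *
plan([530.5,-346.5,150],-0.79,[(530.5,-346.5,150,-0.79,0,4),(530.5,-346.5,250,-0.79,0,3),(464.8,2.2,280,-.38,0,7)])
E
```

```text
[0, 0.0, 0.0, 0.0, -0.0, 0, 0],[0, 0.0, 0.0, 0.0, -0.0, 0, 0],[0, 0.0, 0.0, 0.0, -0.0, 0, 0],[0, 0.0, 0.0, 0.0, -0.0, 0, 0], # [ 530.5 -346.5  150. ] -0.79
[0, -3.33, 0.0, 0.0, -0.0, 0, 0],[0, -3.33, 0.0, 0.0, -0.0, 0, 0],[0, -3.34, 0.0, 0.0, -0.0, 0, 0], # [ 530.5 -346.5  250. ] -0.79
[0, -0.43, -4.2, -2.84, -0.059, 0, 0],[0, -0.43, -4.02, -3.08, -0.059, 0, 0],[0, -0.43, -3.84, -3.31, -0.058, 0, 0],[0, -0.43, -3.64, -3.53, -0.059, 0, 0],[0, -0.43, -3.42, -3.74, -0.058, 0, 0],[0, -0.42, -3.2, -3.93, -0.059, 0, 0],[0, -0.43, -2.96, -4.12, -0.058, 0, 0], # [464.8   2.2 280. ] -0.38
```

Emit:
carry_out(
  targets=[
    [0, 0, 0, 0, 0, 0, 0],
    [0, 0, 0, 0, 0, 0, 0],
    [0, 0, 0, 0, 0, 0, 0],
    [0, 0, 0, 0, 0, 0, 0],
    [0, -3.3, 0, 0, 0, 0, 0],
    [0, -3.3, 0, 0, 0, 0, 0],
    [0, -3.4, 0, 0, 0, 0, 0],
    [0, -0.43, -4.2, -2.84, -0.059, 0, 0],
    [0, -0.43, -4.02, -3.08, -0.059, 0, 0],
    [0, -0.43, -3.84, -3.31, -0.058, 0, 0],
    [0, -0.43, -3.64, -3.53, -0.059, 0, 0],
    [0, -0.43, -3.42, -3.74, -0.058, 0, 0],
    [0, -0.42, -3.2, -3.93, -0.059, 0, 0],
    [0, -0.43, -2.96, -4.12, -0.058, 0, 0],
  ],
)

```text
clock: 6.85
ee_pos: [464.3, 3.7, 281.9]
ee_rot: [1.482, 1.005, -1.482]
force: [0.1, 0.3, -0.1]
finger_gap: 85.4
```

```bash
python3 - <<'E'
from h import *
import pickle
t=cam('top');s=cam('side');pickle.dump(t,open('top1.pkl','wb'));pickle.dump(s,open('side1.pkl','wb'))
a=crop(t['frame'],390,172,56,60,10,5); b=crop(s['frame'],315,250,60,40,4,10)
o=np.zeros((600,800,3),np.uint8); o[:600,:560]=a; o[:160,560:800]=b
cv2.imwrite('pics/p2.png',o); st=ctrl.get_state(); print(st['ee_pos'],st['clock'],st['finger_gap'])
E
```

```text
[464.03453989   5.4523919  282.14844866] 6.95 85.54519883201787
```

View pics/p2.png

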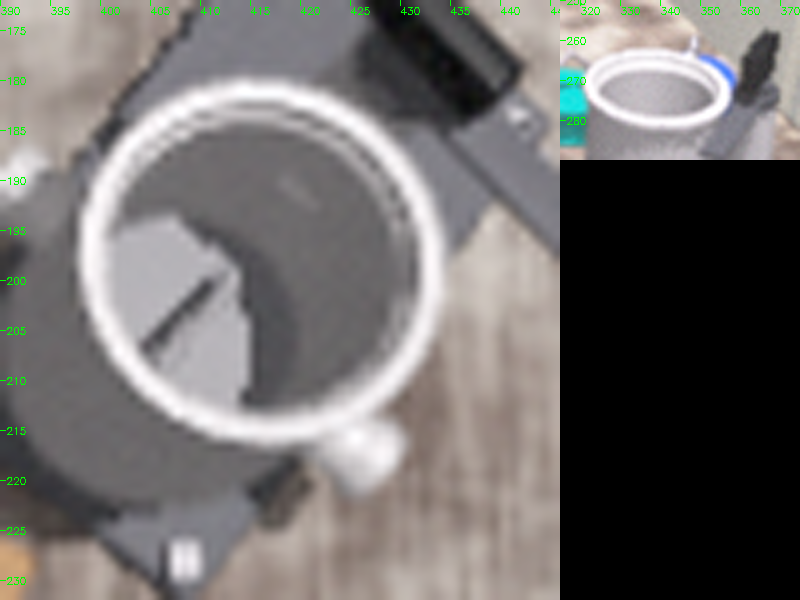

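The latch is open. The filter top inside the pot is partly lit, with a dark diagonal at (404-412, 200-207) and a faint bright streak near (418-422, 190-192). I'll project the expected loop and boost the contrast.

```bash
python3 - <<'E'
from h import *
import pickle
t=pickle.load(open('top1.pkl','rb'))
for P in [(484.4,-309.5,36),(484.4,-309.5,66),(484.4,-309.5,8),(484.4,-309.5,120)]: print(P,proj(t,P))
x,y,w,h=396,176,42,42
f=np.mean([cam('top')['frame'].astype(float) for _ in range(6)],0)
im=f[y:y+h,x:x+w].astype(np.float32)
im=cv2.resize(im,(w*14,h*14),interpolation=cv2.INTER_CUBIC)
lo=np.clip((im-50)*255/90,0,255).astype(np.uint8)
for k in range(0,w,4): cv2.putText(lo,str(x+k),(int((k+.5)*14),10),0,.3,(0,255,0),1); cv2.putText(lo,str(y+k),(0,int((k+.5)*14)),0,.3,(0,255,0),1)
def q(P): return tuple(int(v) for v in (proj(t,P)-[x-.5,y-.5])*14)
for an in np.linspace(0,6.28,40): cv2.circle(lo,q((484.4+30*np.cos(an),-309.5+30*np.sin(an),36)),1,(0,255,255),-1)
cv2.circle(lo,q((484.4,-309.5,66)),3,(0,0,255),1)
cv2.imwrite('pics/p3.png',lo)
E
```

```text
(484.4, -309.5, 36) [407.9228597  204.79787665]
(484.4, -309.5, 66) [410.68931911 202.38222101]
(484.4, -309.5, 8) [405.44604423 206.95943376]
(484.4, -309.5, 120) [415.98751312 197.75195326]
```

View pics/p3.png

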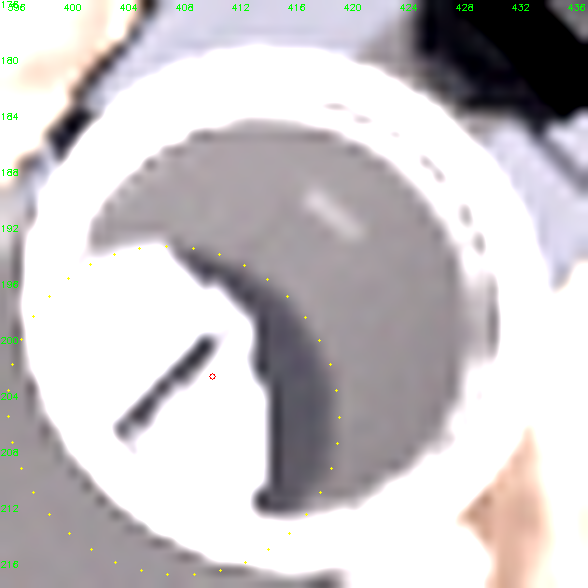

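The dark line runs from (403.5,206.5) to (409.8,200) and may be the loop's shadow. I need the highlight range to see the wire itself.

```bash
python3 - <<'E'
from h import *
import pickle
t=pickle.load(open('top1.pkl','rb'))
x,y,w,h=396,190,24,26;S=22
f=np.mean([cam('top')['frame'].astype(float) for _ in range(6)],0)
im=cv2.resize(f[y:y+h,x:x+w].astype(np.float32),(w*S,h*S),interpolation=cv2.INTER_CUBIC)
print(f[196:212,400:416].mean(2).astype(int))
lo=np.clip((im-130)*255/70,0,255).astype(np.uint8)
for k in range(0,h,2):
    if k<w: cv2.putText(lo,str(x+k),(int((k+.5)*S),10),0,.3,(0,200,0),1)
    cv2.putText(lo,str(y+k),(0,int((k+.5)*S)),0,.3,(0,200,0),1)
cv2.imwrite('pics/p4.png',lo)
E
```

```text
[[213 185 180 181 180 180 180 181 180 179 129 125  82  82  88  97]
 [216 185 181 181 181 181 181 180 181 180 181 177 125  83  81  85]
 [219 186 181 181 181 181 181 180 181 179 179 176 167 124  83  82]
 [212 184 181 181 181 180 181 181 181 180 162 151 146 176  84  82]
 [219 186 181 181 182 181 181 182 181 162  79 118 161 173  87  83]
 [224 187 181 182 181 181 182 181 162  83  84 147 175 148  83  82]
 [230 192 182 182 182 182 182 163  83  87 133 176 164 166  82  82]
 [242 215 186 182 183 182 163  85 110 126 167 172 182 177 128  83]
 [239 234 194 183 183 163  89 106 150 166 175 181 181 182 173  83]
 [227 241 213 183 163  91  81 146 165 176 183 182 183 183 174  83]
 [173 241 235 191  98 107 121 171 167 183 183 182 182 183 174  83]
 [129 227 247 221 137 130 170 177 168 183 183 183 183 183 175  84]
 [105 160 231 246 206 143 173 170 183 182 182 183 182 183 175  82]
 [106 105 166 238 242 207 179 180 183 183 183 183 183 183 174  83]
 [106 106 105 191 238 245 224 196 182 183 183 183 182 180 152  83]
 [106 105 103 106 191 234 245 230 199 197 183 179 183 176  84  83]]
```

View pics/p4.png

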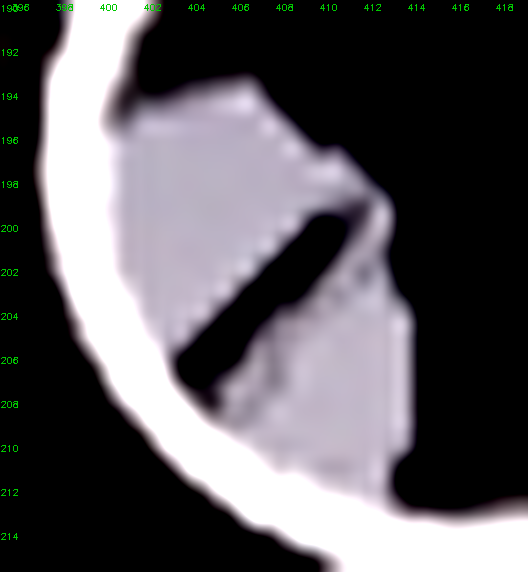

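```bash
python3 - <<'E'
from h import *
import pickle
t=pickle.load(open('top1.pkl','rb'))
f=np.mean([cam('top')['frame'].astype(float) for _ in range(10)],0).mean(2)
x,y,w,h=398,194,20,18
I=f[y:y+h,x:x+w]
valid=np.zeros_like(I,bool)
# lit area inside bore: hand polygon
poly=np.array([[402,196],[405,195],[411,198],[413,200],[413,209],[411,211],[406,209],[403,206]])-[x,y]
m=np.zeros(I.shape,np.uint8); cv2.fillConvexPoly(m,poly.astype(np.int32),1); valid=m>0
dark=I<140
wire=(I>=140)&(I<179.5)&valid
S=8
def rend(cx,cy,ph,off=0):
    d=np.array([np.cos(ph),np.sin(ph)])
    pts=[(-14,36),(-14,54),(0,66),(14,54),(14,36)]
    P=np.array([proj(t,(cx+d[0]*a,cy+d[1]*a,z)) for a,z in pts])
    q=((P-[x-.5,y-.5])*S).astype(np.int32); M=np.zeros((h*S,w*S),np.uint8)
    cv2.polylines(M,[q],False,1,int(4/2.33*S)); return cv2.resize(M.astype(np.float32),(w,h),interpolation=cv2.INTER_AREA)
res=[]
for ph in np.arange(0,np.pi,.1):
  best=None
  for dx in np.arange(-3,3.1,1):
    for dy in np.arange(-3,3.1,1):
      R=rend(484.4+dx,-309.5+dy,ph)
      # predicted: wire px -> not dark, not 183; non-wire lit -> 183 or dark
      c=((R>.5)&valid&dark).sum()*1.+((R>.5)&valid&~dark&~wire).sum()+((R<.3)&wire).sum()
      if best is None or c<best[0]: best=(c,dx,dy)
  res.append((round(ph,2),)+best)
for r in res: print(r)
E
```

```text
(np.float64(0.0), np.float64(42.0), np.float64(3.0), np.float64(-3.0))
(np.float64(0.1), np.float64(45.0), np.float64(3.0), np.float64(-3.0))
(np.float64(0.2), np.float64(43.0), np.float64(3.0), np.float64(-3.0))
(np.float64(0.3), np.float64(48.0), np.float64(3.0), np.float64(-3.0))
(np.float64(0.4), np.float64(51.0), np.float64(-3.0), np.float64(-3.0))
(np.float64(0.5), np.float64(47.0), np.float64(3.0), np.float64(-3.0))
(np.float64(0.6), np.float64(47.0), np.float64(3.0), np.float64(-3.0))
(np.float64(0.7), np.float64(44.0), np.float64(-1.0), np.float64(-3.0))
(np.float64(0.8), np.float64(42.0), np.float64(1.0), np.float64(-3.0))
(np.float64(0.9), np.float64(41.0), np.float64(1.0), np.float64(-3.0))
(np.float64(1.0), np.float64(40.0), np.float64(2.0), np.float64(-3.0))
(np.float64(1.1), np.float64(37.0), np.float64(3.0), np.float64(-3.0))
(np.float64(1.2), np.float64(38.0), np.float64(3.0), np.float64(-3.0))
(np.float64(1.3), np.float64(37.0), np.float64(-2.0), np.float64(-3.0))
(np.float64(1.4), np.float64(35.0), np.float64(1.0), np.float64(-3.0))
(np.float64(1.5), np.float64(33.
[... 478 characters left out ...]
t64(2.2), np.float64(18.0), np.float64(0.0), np.float64(-2.0))
(np.float64(2.3), np.float64(15.0), np.float64(-1.0), np.float64(0.0))
(np.float64(2.4), np.float64(14.0), np.float64(2.0), np.float64(-3.0))
(np.float64(2.5), np.float64(14.0), np.float64(3.0), np.float64(-3.0))
(np.float64(2.6), np.float64(16.0), np.float64(2.0), np.float64(-1.0))
(np.float64(2.7), np.float64(22.0), np.float64(3.0), np.float64(0.0))
(np.float64(2.8), np.float64(28.0), np.float64(3.0), np.float64(-1.0))
(np.float64(2.9), np.float64(35.0), np.float64(3.0), np.float64(-1.0))
(np.float64(3.0), np.float64(39.0), np.float64(3.0), np.float64(-2.0))
(np.float64(3.1), np.float64(42.0), np.float64(0.0), np.float64(-3.0))
```

The fit puts the loop plane at yaw 2.4 (±0.15) with its centre within about 2 mm of the bore axis, so the hook yaw at the pot should be about 0.83. Next I grasp the hook.

Emit:
carry_out(
  targets=[
    [0, 2.8, 0, 0, 0, 0, 0],
    [0, 2.8, 0, 0, 0, 0, 0],
    [0, 2.8, 0, 0, 0, 0, 0],
    [0, 2.8, 0, 0, 0, 0, 0],
    [0, 0, 0, 0, 0, 0, 0],
    [120, 0, 0, 0, 0, 0, 0],
    [255, 0, 0, 0, 0, 0, 0],
    [255, 0, 0, 0, 0, 0, 0],
    [255, 0, 0, 0, 0, 0, 0],
    [255, 0, 0, 0, 0, 0, 0],
  ],
)

```text
clock: 9.3
ee_pos: [465.1, 2.2, 169.9]
ee_rot: [1.484, 1.004, -1.483]
force: [-1.1, -0.6, 5.6]
finger_gap: 17.5
```

```bash
python3 - <<'E'
from h import *
s=ctrl.get_state(); R=Ro.from_rotvec(s['ee_rot']).as_matrix(); print(s['ee_pos'],yawof(R),R[:,0],s['force'],s['finger_gap'])
plan([464.8,2.2,168],-.38,[(464.8,2.2,180,-.38,255,2),(400,-2.7,182,-.38,255,3),(400,-5,345,-.30,255,3),(463,-333,345,.83,255,7)])
E
```

```text
[465.0544993    2.16205333 169.94542534] -0.3799290557715913 [ 7.57283838e-04 -1.53448615e-04 -9.99999701e-01] [-1.11814525 -0.62860565  5.63855119] 17.458768824809034
[255, -0.6, 0.0, 0.0, -0.0, 0, 0],[255, -0.6, 0.0, 0.0, -0.0, 0, 0], # [464.8   2.2 180. ] -0.38
[255, -0.07, -1.95, 0.95, -0.0, 0, 0],[255, -0.07, -1.94, 0.95, -0.0, 0, 0],[255, -0.06, -1.95, 0.96, -0.0, 0, 0], # [400.   -2.7 182. ] -0.38
[255, -5.43, 0.03, 0.07, -0.027, 0, 0],[255, -5.44, 0.03, 0.07, -0.026, 0, 0],[255, -5.43, 0.02, 0.07, -0.027, 0, 0], # [400.   -4.9 345. ] -0.3
[255, 0.0, 2.25, 4.21, -0.161, 0, 0],[255, 0.0, 1.54, 4.52, -0.161, 0, 0],[255, 0.0, 0.8, 4.7, -0.162, 0, 0],[255, 0.0, 0.03, 4.77, -0.161, 0, 0],[255, 0.0, -0.74, 4.72, -0.162, 0, 0],[255, 0.0, -1.49, 4.53, -0.161, 0, 0],[255, 0.0, -2.2, 4.23, -0.162, 0, 0], # [ 463. -333.  345.] 0.83
```

Emit:
carry_out(
  targets=[
    [255, -0.6, 0, 0, 0, 0, 0],
    [255, -0.6, 0, 0, 0, 0, 0],
    [255, -0.07, -1.95, 0.95, 0, 0, 0],
    [255, -0.07, -1.94, 0.95, 0, 0, 0],
    [255, -0.06, -1.95, 0.96, 0, 0, 0],
    [255, -5.43, 0.03, 0.07, -0.027, 0, 0],
    [255, -5.44, 0.03, 0.07, -0.026, 0, 0],
    [255, -5.43, 0.02, 0.07, -0.027, 0, 0],
    [255, 0, 2.25, 4.21, -0.161, 0, 0],
    [255, 0, 1.54, 4.52, -0.161, 0, 0],
    [255, 0, 0.8, 4.7, -0.162, 0, 0],
    [255, 0, 0.03, 4.77, -0.161, 0, 0],
    [255, 0, -0.74, 4.72, -0.162, 0, 0],
    [255, 0, -1.49, 4.53, -0.161, 0, 0],
    [255, 0, -2.2, 4.23, -0.162, 0, 0],
    [255, 0, 0, 0, 0, 0, 0],
    [255, 0, 0, 0, 0, 0, 0],
  ],
)

```text
clock: 11.42
ee_pos: [462.8, -332.5, 346.4]
ee_rot: [0.581, 1.492, -0.58]
force: [-1.1, 0.7, -0.6]
finger_gap: 17.2
```

```bash
python3 - <<'E'
from h import *
import pickle
s=ctrl.get_state(); R=Ro.from_rotvec(s['ee_rot']).as_matrix(); print(s['ee_pos'],yawof(R),s['force'],s['finger_gap'],s['clock'])
t=cam('top');c=cam('side');pickle.dump((t,c),open('p5.pkl','wb'))
p=s['ee_pos']; a=yawof(R)
def mark(im,x0,y0,S,P,cc):
    q=(proj(cc,P)-[x0-.5,y0-.5])*S; cv2.circle(im,(int(q[0]),int(q[1])),3,(0,0,255),1)
b=crop(c['frame'],305,195,75,115,5,10)
for z in(0,-34,-100,-140): mark(b,305,195,5,p+[0,0,z],c)
mark(b,305,195,5,p+[17*np.cos(a),17*np.sin(a),-132],c)
a_=crop(t['frame'],385,150,65,85,6,10)
o=np.zeros((600,790,3),np.uint8); o[:575,:375]=b; o[:510,400:790]=a_
cv2.imwrite('pics/p5.png',o)
E
```

```text
[ 462.78406351 -332.54171622  346.43648905] 0.828491247779788 [-1.05064485  0.66126842 -0.56641378] 17.164321944660347 11.425
```

View pics/p5.png

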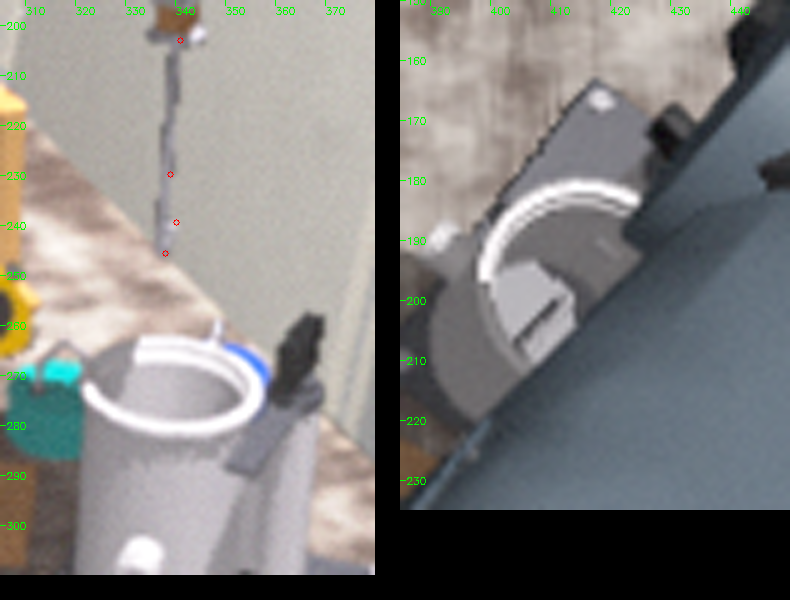

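The hook hangs straight from the grip, with its foot pointing along hook +x as assumed and the markers within about 1 px. The pot is clear and the latch open, so I descend beside the loop.

Emit:
carry_out(
  targets=[
    [255, 0, 0.75, 0.1, 0, 0, 0],
    [255, 4, 0, 0, 0, 0, 0],
    [255, 4, 0, 0, 0, 0, 0],
    [255, 3, 0, 0, 0, 0, 0],
    [255, 2, 0, 0, 0, 0, 0],
    [255, 1.5, 0, 0, 0, 0, 0],
    [255, 1.25, 0, 0, 0, 0, 0],
    [255, 0, 0, 0, 0, 0, 0],
  ],
)

```text
clock: 12.52
ee_pos: [468.7, -327.8, 188.5]
ee_rot: [0.58, 1.493, -0.579]
force: [-0.5, -0.5, -0.2]
finger_gap: 17.4
```

Emit:
carry_out(
  targets=[
    [255, 0, 0.6, 0, 0, 0, 0],
    [255, 0, 0.6, 0, 0, 0, 0],
    [255, 0, 0.6, 0, 0, 0, 0],
    [255, 0, 0, 0, 0, 0, 0],
  ],
)

```text
clock: 13.02
ee_pos: [481.3, -314.4, 189.2]
ee_rot: [0.579, 1.492, -0.579]
force: [0.6, -0.5, -1.1]
finger_gap: 17.4
```

Emit:
carry_out(
  targets=[
    [255, -0.5, 0, 0, 0, 0, 0],
    [255, -0.5, 0, 0, 0, 0, 0],
    [255, -0.5, 0, 0, 0, 0, 0],
    [255, -0.5, 0, 0, 0, 0, 0],
    [255, -0.5, 0, 0, 0, 0, 0],
    [255, 0, 0, 0, 0, 0, 0],
  ],
)

```text
clock: 13.78
ee_pos: [481.0, -314.9, 214.4]
ee_rot: [0.579, 1.491, -0.579]
force: [-0.2, -0.2, -2.8]
finger_gap: 17.1
```

```bash
python3 - <<'E'
from h import *
s=ctrl.get_state(); print(s['ee_pos'],s['force'],s['clock'])
E
```

```text
[ 481.04668265 -314.91518086  214.42264186] [-0.15446452 -0.15937263 -2.80021715] 13.775
```

Emit:
carry_out(
  targets=[
    [255, -1, 0, 0, 0, 0, 0],
    [255, -1.5, 0, 0, 0, 0, 0],
    [255, -1.5, 0, 0, 0, 0, 0],
    [255, -1.5, 0, 0, 0, 0, 0],
    [255, -1.5, 0, 0, 0, 0, 0],
    [255, -1.5, 0, 0, 0, 0, 0],
    [255, -1.5, 0, 0, 0, 0, 0],
    [255, -1.5, 0, 0, 0, 0, 0],
    [255, -1.5, 0, 0, 0, 0, 0],
    [255, -1, 0, 0, 0, 0, 0],
    [255, -0.5, 0, 0, 0, 0, 0],
    [255, 0, 0, 0, 0, 0, 0],
  ],
)

```text
clock: 15.28
ee_pos: [480.9, -314.8, 359.0]
ee_rot: [0.579, 1.492, -0.579]
force: [-0.4, 0.1, -1.3]
finger_gap: 17.2
```

```bash
python3 - <<'E'
from h import *
s=ctrl.get_state(); print(s['ee_pos'],s['force'],s['clock'])
c=cam('side'); cv2.imwrite('pics/p6.png',crop(c['frame'],300,170,85,115,5,10))
E
```

```text
[ 480.94701915 -314.80256347  359.03275378] [-0.36795364  0.10218239 -1.29208563] 15.275
```

View pics/p6.png

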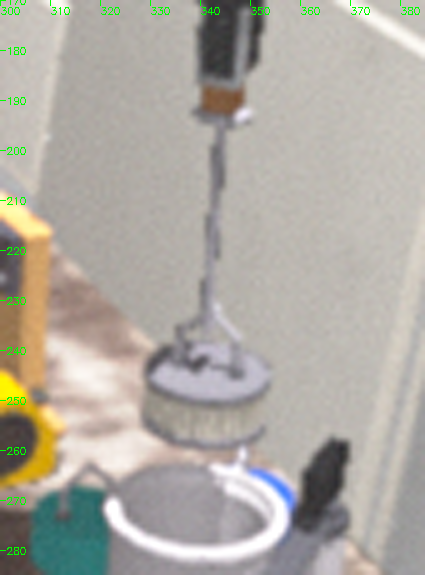

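The filter hangs level from the hook, clear of the rim at about (342,250). I carry it to the tray with a ramped speed.

Emit:
carry_out(
  targets=[
    [255, 0, 0.74, -0.68, 0, 0, 0],
    [255, 0, 1.48, -1.35, 0, 0, 0],
    [255, 0, 2.21, -2.03, 0, 0, 0],
    [255, 0, 2.89, -2.64, 0, 0, 0],
    [255, 0, 2.89, -2.64, 0, 0, 0],
    [255, 0, 2.89, -2.64, 0, 0, 0],
    [255, 0, 2.89, -2.64, 0, 0, 0],
    [255, 0, 2.89, -2.64, 0, 0, 0],
    [255, 0, 2.89, -2.64, 0, 0, 0],
    [255, 0, 2.89, -2.64, 0, 0, 0],
    [255, 0, 2.89, -2.64, 0, 0, 0],
    [255, 0, 2.89, -2.64, 0, 0, 0],
    [255, 0, 2.89, -2.64, 0, 0, 0],
    [255, 0, 2.89, -2.64, 0, 0, 0],
    [255, 0, 2.89, -2.64, 0, 0, 0],
    [255, 0, 2.89, -2.64, 0, 0, 0],
    [255, 0, 2.89, -2.64, 0, 0, 0],
    [255, 0, 2.21, -2.03, 0, 0, 0],
    [255, 0, 1.48, -1.35, 0, 0, 0],
    [255, 0, 0.74, -0.68, 0, 0, 0],
  ],
)

```text
clock: 17.82
ee_pos: [480.5, 354.3, 358.9]
ee_rot: [0.579, 1.492, -0.579]
force: [0.4, 0.1, -2.0]
finger_gap: 17.2
```

Emit:
carry_out(
  targets=[
    [255, 1.5, 0, 0, 0, 0, 0],
    [255, 3, 0, 0, 0, 0, 0],
    [255, 3, 0, 0, 0, 0, 0],
    [255, 2, 0, 0, 0, 0, 0],
    [255, 1, 0, 0, 0, 0, 0],
    [255, 0, 0, 0, 0, 0, 0],
    [255, 0, 0, 0, 0, 0, 0],
    [255, 0, 0, 0, 0, 0, 0],
  ],
)

```text
clock: 18.82
ee_pos: [481.4, 353.5, 254.7]
ee_rot: [0.58, 1.491, -0.579]
force: [-0.3, 0.2, -1.8]
finger_gap: 17.4
```

```bash
python3 - <<'E'
from h import *
s=ctrl.get_state(); R=Ro.from_rotvec(s['ee_rot']).as_matrix();print(s['ee_pos'],yawof(R),s['force'],s['clock'])
c=cam('side'); t=cam('top')
o=np.zeros((480,790,3),np.uint8); a=crop(c['frame'],205,145,105,95,4,10); b=crop(t['frame'],95,160,140,110,2,20); b2=b
o[:380,:420]=a; o[:220,430:710]=b; cv2.imwrite('pics/p7.png',o)
E
```

```text
[481.35736904 353.46083838 254.72680027] 0.8299394370319291 [-0.31474958  0.21319125 -1.83497505] 18.825
```

View pics/p7.png

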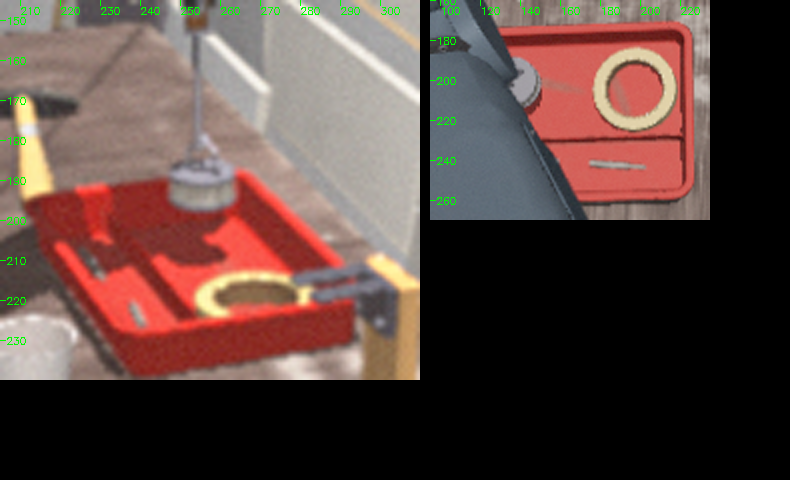

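The filter hangs over the free end of the wide compartment, well clear of the tape. I lower it gently and keep going until the hook frees from the loop.

Emit:
carry_out(
  targets=[
    [255, 1, 0, 0, 0, 0, 0],
    [255, 1.5, 0, 0, 0, 0, 0],
    [255, 1.3, 0, 0, 0, 0, 0],
    [255, 0.8, 0, 0, 0, 0, 0],
    [255, 0.5, 0, 0, 0, 0, 0],
    [255, 0.2, 0, 0, 0, 0, 0],
    [255, 0.2, 0, 0, 0, 0, 0],
    [255, 0.2, 0, 0, 0, 0, 0],
    [255, 0.2, 0, 0, 0, 0, 0],
    [255, 0.2, 0, 0, 0, 0, 0],
    [255, 0.2, 0, 0, 0, 0, 0],
    [255, 0.3, 0, 0, 0, 0, 0],
    [255, 0.5, 0, 0, 0, 0, 0],
    [255, 0, 0, 0, 0, 0, 0],
  ],
)

```text
clock: 20.68
ee_pos: [480.9, 353.2, 182.5]
ee_rot: [0.579, 1.493, -0.58]
force: [1.0, 0.9, -0.8]
finger_gap: 17.2
```

```bash
python3 - <<'E'
from h import *
s=ctrl.get_state(); print(s['ee_pos'],s['force'],s['clock'])
c=cam('side'); t=cam('top')
o=np.zeros((480,790,3),np.uint8); a=crop(c['frame'],225,155,60,70,6,10); b=crop(t['frame'],120,180,40,40,8,5)
o[:420,:360]=a; o[:320,430:750]=b; cv2.imwrite('pics/p8.png',o)
E
```

```text
[480.90778655 353.23744293 182.45814139] [ 1.03058433  0.88368356 -0.79358085] 20.675
```

View pics/p8.png

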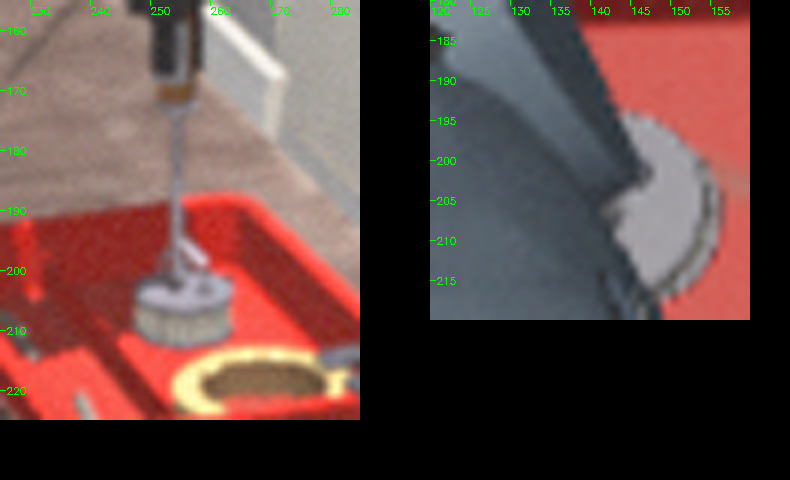

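The filter stands upright on the floor and the hook is down inside the loop. I withdraw along hook -x, then raise.

Emit:
carry_out(
  targets=[
    [255, 0, -0.5, 0, 0, 0, 0],
    [255, 0, -0.7, 0, 0, 0, 0],
    [255, 0, -0.8, 0, 0, 0, 0],
    [255, 0, -0.7, 0, 0, 0, 0],
    [255, 0, 0, 0, 0, 0, 0],
    [255, -1.5, 0, 0, 0, 0, 0],
    [255, -3, 0, 0, 0, 0, 0],
    [255, -4, 0, 0, 0, 0, 0],
  ],
)

```text
clock: 21.78
ee_pos: [462.8, 333.5, 269.4]
ee_rot: [0.579, 1.492, -0.58]
force: [0.1, -0.4, -1.3]
finger_gap: 17.6
```

```bash
python3 - <<'E'
from h import *
s=ctrl.get_state(); R=Ro.from_rotvec(s['ee_rot']).as_matrix(); print(s['ee_pos'],yawof(R),s['force'],s['clock'],s['q'])
# commanded estimate
plan([462.7,333,267],.83,[(400,-2.7,320,-.38,255,8),(400,-2.7,182,-.38,255,4),(464.8,2.2,180,-.38,255,4)])
E
```

```text
[462.82463204 333.45698355 269.43005757] 0.829990125182875 [ 0.13955252 -0.35267231 -1.29342899] 21.775 [ 5.42724747e-01  3.64926040e-01  1.56907133e+00  2.21497110e-05
  1.20818670e+00 -2.87273188e-01]
[255, -0.66, -3.63, 2.25, 0.151, 0, 0],[255, -0.66, -3.24, 2.77, 0.151, 0, 0],[255, -0.66, -2.79, 3.23, 0.151, 0, 0],[255, -0.66, -2.27, 3.61, 0.151, 0, 0],[255, -0.66, -1.7, 3.92, 0.151, 0, 0],[255, -0.67, -1.1, 4.13, 0.152, 0, 0],[255, -0.66, -0.46, 4.24, 0.151, 0, 0],[255, -0.67, 0.19, 4.27, 0.152, 0, 0], # [400.   -2.7 320. ] -0.38
[255, 3.45, 0.0, 0.0, -0.0, 0, 0],[255, 3.45, 0.0, 0.0, -0.0, 0, 0],[255, 3.45, 0.0, 0.0, -0.0, 0, 0],[255, 3.45, 0.0, 0.0, -0.0, 0, 0], # [400.   -2.7 182. ] -0.38
[255, 0.05, 1.46, -0.71, -0.0, 0, 0],[255, 0.05, 1.46, -0.72, -0.0, 0, 0],[255, 0.05, 1.46, -0.71, -0.0, 0, 0],[255, 0.05, 1.45, -0.72, -0.0, 0, 0], # [464.8   2.2 180. ] -0.38
```

Emit:
carry_out(
  targets=[
    [255, -0.66, -3.63, 2.25, 0.151, 0, 0],
    [255, -0.66, -3.24, 2.77, 0.151, 0, 0],
    [255, -0.66, -2.79, 3.23, 0.151, 0, 0],
    [255, -0.66, -2.27, 3.61, 0.151, 0, 0],
    [255, -0.66, -1.7, 3.92, 0.151, 0, 0],
    [255, -0.67, -1.1, 4.13, 0.152, 0, 0],
    [255, -0.66, -0.46, 4.24, 0.151, 0, 0],
    [255, -0.67, 0.19, 4.27, 0.152, 0, 0],
    [255, 3.45, 0, 0, 0, 0, 0],
    [255, 3.45, 0, 0, 0, 0, 0],
    [255, 3.45, 0, 0, 0, 0, 0],
    [255, 3.45, 0, 0, 0, 0, 0],
    [255, 0, 0, 0, 0, 0, 0],
    [255, 0, 0, 0, 0, 0, 0],
  ],
)

```text
clock: 23.52
ee_pos: [401.1, -2.3, 184.6]
ee_rot: [1.484, 1.003, -1.482]
force: [0.8, -1.1, -1.2]
finger_gap: 17.2
```

```bash
python3 - <<'E'
from h import *
s=ctrl.get_state(); R=Ro.from_rotvec(s['ee_rot']).as_matrix(); p=s['ee_pos']; print(p,yawof(R),s['force'],s['clock'])
plan(p,yawof(R),[(464.8,2.2,181.5,-.38,255,4)])
E
```

```text
[401.14451848  -2.34697514 184.57599737] -0.3798816848616357 [ 0.82808109 -1.07464563 -1.16996109] 23.525
[255, 0.08, 1.44, -0.7, 0.0, 0, 0],[255, 0.08, 1.43, -0.69, 0.0, 0, 0],[255, 0.07, 1.44, -0.7, 0.0, 0, 0],[255, 0.08, 1.43, -0.69, 0.0, 0, 0], # [464.8   2.2 181.5] -0.38
```

Then insert along the slot, lower to the prongs in slow steps, and check force and height before opening.

Emit:
carry_out(
  targets=[
    [255, 0.08, 1.44, -0.7, 0, 0, 0],
    [255, 0.08, 1.43, -0.69, 0, 0, 0],
    [255, 0.07, 1.44, -0.7, 0, 0, 0],
    [255, 0.08, 1.43, -0.69, 0, 0, 0],
    [255, 0, 0, 0, 0, 0, 0],
    [255, 0.4, 0, 0, 0, 0, 0],
    [255, 0.3, 0, 0, 0, 0, 0],
    [255, 0.25, 0, 0, 0, 0, 0],
    [255, 0.2, 0, 0, 0, 0, 0],
    [255, 0, 0, 0, 0, 0, 0],
  ],
)

```text
clock: 24.78
ee_pos: [463.7, 2.3, 169.8]
ee_rot: [1.483, 1.005, -1.483]
force: [-8.5, 0.8, 22.7]
finger_gap: 17.1
```

```bash
python3 - <<'E'
from h import *
s=ctrl.get_state(); print(s['ee_pos'],s['force'],s['clock'])
c=cam('side'); t=cam('top')
o=np.zeros((480,790,3),np.uint8); a=crop(c['frame'],262,180,60,80,6,10); b=crop(t['frame'],255,170,50,60,8,5)
o[:480,:360]=a; o[:480,380:780]=b; cv2.imwrite('pics/p9.png',o)
E
```

```text
[463.70903389   2.25902538 169.84919008] [-8.50520862  0.75546547 22.72471072] 24.775
```

View pics/p9.png

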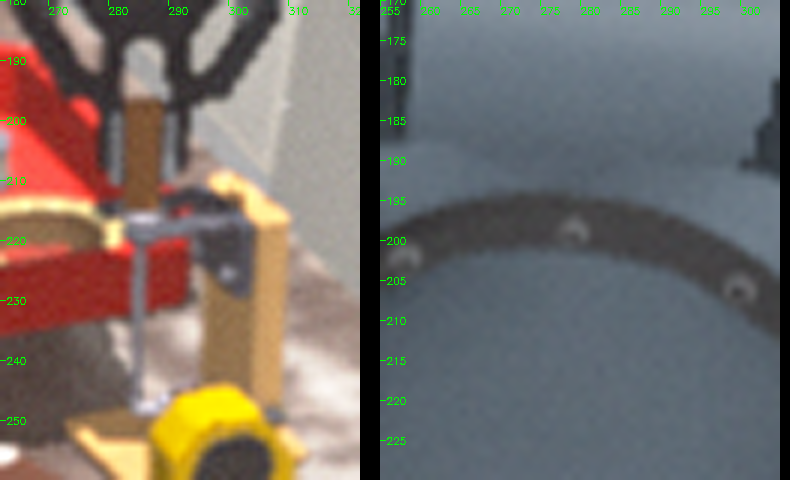

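The flange is on the prongs at 169.8, the same height as when I picked it up, but pressing at about 23 N. I ease off, open and rise.

Emit:
carry_out(
  targets=[
    [255, -0.12, 0, 0, 0, 0, 0],
    [255, 0, 0, 0, 0, 0, 0],
    [120, 0, 0, 0, 0, 0, 0],
    [0, 0, 0, 0, 0, 0, 0],
    [0, 0, 0, 0, 0, 0, 0],
    [0, 0, 0, 0, 0, 0, 0],
    [0, 0, 0, 0, 0, 0, 0],
    [0, -2, 0, 0, 0, 0, 0],
    [0, -3, 0, 0, 0, 0, 0],
    [0, -4, 0, 0, 0, 0, 0],
    [0, -4, 0, 0, 0, 0, 0],
    [0, 0, -4, -4, 0, 0, 0],
    [0, 0, -4, -4, 0, 0, 0],
    [0, 0, 0, 0, 0, 0, 0],
  ],
)

```text
clock: 26.62
ee_pos: [418.0, 108.5, 299.8]
ee_rot: [1.481, 1.008, -1.48]
force: [0.9, -0.5, -0.0]
finger_gap: 85.5
```

```bash
python3 - <<'E'
from h import *
s=ctrl.get_state(); print(s['ee_pos'],s['force'],s['clock'],s['finger_gap'])
c=cam('side'); t=cam('top')
o=np.zeros((600,790,3),np.uint8); a=crop(c['frame'],205,180,175,110,3,20); b=crop(t['frame'],95,150,260,115,3,20)
o[:250,:525]=a[:250]; o[250:595,:780]=b; cv2.imwrite('pics/p10.png',o)
E
```

```text
[417.98114529 108.5445006  299.76388556] [ 0.8971942  -0.45086822 -0.03565647] 26.625 85.50401449019606
```

View pics/p10.png

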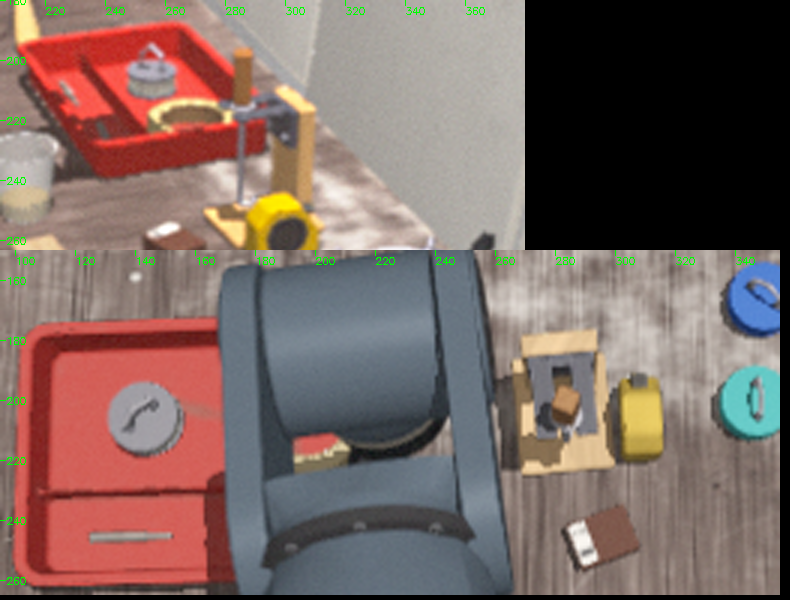

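The filter stands upright in the tray's free end, the hook hangs upright with its flange on the prongs, and the things lying about are unmoved. I hand in.

```bash
python3 -c "
from workcell import ctrl
print(ctrl.sign_off())"
```

```text
the job is handed in; nothing more can be done
None
```

The filter change-over is done and handed in at 26.6 s of the 72 s allowed; no verdict was reported.

- **Latch:** I turned the knob anticlockwise until the wrist moment rose to about 1.4 N m, which I took as the stop. It still looked open in the picture taken as the filter came out of the pot, and I went nowhere near it afterwards.
- **Filter:** The hook caught the wire loop, and the filter came out hanging level. It now stands upright on the floor of the wide compartment, at about (486, 358), clear of the tape. Only the hook touched it.
- **Hook:** It hangs upright in its rack with the flange on the prongs, at the same handle height as at pick-up (169.8 against 169.9). Setting it down pressed with about 23 N, which I eased before letting go.
- **Last checks:** In the final pictures the measure, the brown block and the look-alikes were where they started. The arm hid part of the tape in the top view, but the side view showed it in place. The cork was out of the last frame, and I did not re-measure it or the latch at the end.
- **Uncertain readings:** My automatic fits of the handle and the knob bar failed, so those angles were read by eye; the loop's angle was only good to about 0.15 rad. All three grips and catches worked the first time.
- **Picture count:** I viewed 13 pictures, three over the budget of 10.

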